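# File three brass tongues flush on a marquetry board's edge

### The arm

A 6-joint arm with a two-finger parallel gripper is mounted at the origin on the work surface. World frame = base frame: x ahead of the robot, y to its left, z up, the work surface at z = 0. Lengths are in mm, angles in rad, forces in N, time in s.
With the tool pointing down it reaches from about 375 to 925 mm from the base axis. Payload 5.7 kg.
Tool frame: the origin (TCP) lies at the very end of the fingers, on their centre line; the grasp point (between the pads) lies 19 mm behind it; y points along the fingers, x is the direction in which the jaws open and shut, and the axes are right-handed (so a half turn about y gives the same grasp; the last joint's range is limited). The gripper opens to 88 mm and grips with 3 to 60 N. Pads are 20 mm wide; open, the fingers measure 115 mm over their backs; the gripper's body (75 mm by 178 mm) begins 61 mm behind the grasp point.
Start: joints at [-0.115, 0.359, 1.51, -0, 1.272, -0.115], TCP at [599.968, -0.004, 222.623] pointing down, gripper open.
Joint ranges: [-2.97, 2.97], [-1.01, 2.36], [0.21, 2.38], [-0.96, 4.11], [0.2, 2.71], [-2.98, 2.98]. Speed limits (rad/s): [2.39, 2.39, 3.14, 3.14, 3.14, 3.14].

### API

Orientations are given as a rotation vector (axis times angle).
In Python, from plant import arm, optics gives the robot as it stands.
- The arm moves only by the tool arm_command, never from a script. Its argument "plan" is one flat list of numbers, 5 for each row, row after row: the shift along the tool's x, y, z in cm, then the turn about the tool's y in rad, then the opening, from -1 (shut) to 1 (fully open). In form: [x, y, z, turn, gripper, x, y, z, turn, gripper, ...]. A call has 1 to 8 rows; each row shifts and turns the commanded pose from where the row before left it, along the tool's axes as they then stand; what a row does not reach is not made up. A row lasts 1/10 s, in which the tool goes at most 50 mm and 8.59 degrees, less where a joint would pass 70% of its speed; a pose out of reach is approached as far as the arm can. A call is refused whole if a number of a shift passes 5 or a number of a turn 0.15, either way. A call with a gripper value outside its range is refused whole. The fingers move at their own pace and stop on an object; "newtons" is the grip in N (left out, the last holds). Time passes only in rows, so rows that do not move let the fingers close. It gives the time, the measured TCP pose, the force and the opening at its end, in the units of the state.
- arm.sense(): the state, without advancing time (a new reading comes with each control period).
- optics.camera(name): name is "scene" or "side" or "wrist"; returns the picture (384x512x3 uint8, blue, green, red); there is no depth.
- optics.get_calibration(name): a dict with "fx", "fy", "cx", "cy" (pixels), "camera_from_world" (4x4, takes a point from world to camera coordinates); the wrist camera has in their place "tool_from_camera" (4x4, takes a point from camera to tool coordinates, whose origin is the TCP and whose axes are the tool frame's). Camera axes: x right, y down, z forward; pixel columns grow to the right and rows downward; lengths in mm; the calibration is good to about 2 mm. A picture is of the moment at which its call begins: read the wrist's pose just before it. get_calibration takes no time and is no camera call.
- arm.job_done(): hands the job in, once; it reports no verdict.
The state is a dict: "clock": time; "joint_pos": joint angles; "qvel": joint speeds; "joint_efforts": joint torques, N m; "eef_pos": TCP position; "tcp_rot": TCP orientation; "ft_force": force on the tool from outside, world axes, zero at the start; "moment": the same for the moment, N m; "grip_width": finger opening in mm.
Only numpy, scipy, OpenCV 4.12 (cv2) and the standard library are available. Lean on these libraries where they do the work, as an engineer would, in place of code of your own. Each camera call takes 0.05 s, during which the arm holds its last target.

### The job

Take the block file by its wooden grip and lay the three raised brass tongues flush on the edge of the clamped marquetry board, one firm but gentle stroke for each: set the toe of the file on the near strip of the edge, file lengthwise across it, and push it forward under light steady pressure (5 to 12 N) until the middle of the file is over the edge; then lift it clear for the return, never dragging it back. When all three lie flat, set the file down flat on a free spot of the green mat without dropping it, and let go. Touch the vise, board and tongues with the file only, and leave the other things where they are.

Things in the scene. Friction and masses are not known exactly. Their poses are not given: they have to be found in the camera images.
- file: Block file: dark steel face 100 x 24 x 8 mm under a pale wooden grip, 48 mm tall in all, 0.15 to 0.31 kg. Origin: centre of the underside; x lengthwise to the toe, z up. The flat underside runs from x = -50 to +44 mm; beyond it the toe is bevelled up at 60 degrees to x = +50 mm, 11 mm up. It lies flat on the mat, toe roughly away from the robot.
- grip (a point): Middle of the file's wooden grip, at x = -4 mm and 33 mm above the underside. The grip is 22 mm wide (y), 70 mm long (x) and reaches 15 mm above this point. Pinch it across y with the fingertips 15 mm or more above the underside, so that they clear the board and tongues.
- vise: Grey vise fixed on the mat, base 130 (x) x 150 (y) x 14 mm, jaws to 62 mm, holding an upright inlaid board. Origin: centre of the base's underside; z up; x is the forward stroke, across the board's edge, away from the robot. The board sits on a sprung bed: it gives 1 mm down per 4.5 N and 1 mm along x per 1.5 N of drag.
- edge (a point): Fixed point of the vise over its origin, 100 mm up: the mean place of the centre of the board's top edge, a level strip 28 mm wide (vise x -14 to +14) and 112 mm long (y). It does not follow the board: the true edge is up to 8 mm higher or lower, differs each time and must be felt. The file starts a stroke with its flat underside's front end at vise x -14 to -4 mm.
- foot0 (a point): Mean place of the foot of tongue0 (vise y = +34 mm, x = 0); height uncertain as for point edge. The tongues are brass, 26 mm wide (y), 6 mm long, 1.5 mm thick, upright to 5 mm over the edge, hinged at the foot. Each folds towards vise +x into a rebate 2 mm deep (x -1 to +14), resists with some 2 to 8 N and stays where left. The file covers one at a time.
- foot1 (a point): Mean place of the foot of tongue1, the middle one (vise y = 0, x = 0); height uncertain as for point edge.
- foot2 (a point): Mean place of the foot of tongue2 (vise y = -34 mm, x = 0); height uncertain as for point edge.
- panel (a joint): How far the board is dragged along the vise's x against its spring (m): 0 at rest, positive when the file drags it forward, negative when something drags it backward.
- mat: Green cutting mat, 460 (x) x 820 (y) x 3 mm, fixed; origin: centre of its underside, on the table top.
- tongue0 (a joint): Folding angle of the brass tongue at y = +34 mm of the vise (left, seen from the robot): 0 upright, 1.55 fully flat (rad).
- tongue1 (a joint): Folding angle of the brass tongue in the middle: 0 upright, 1.55 fully flat (rad).
- tongue2 (a joint): Folding angle of the brass tongue at y = -34 mm of the vise (right): 0 upright, 1.55 fully flat (rad).
- cork_block: Plain cork sanding block 100 x 40 x 30 mm (bystander), lying beside the file; the two may have changed places. Origin: centre of its underside.
- folder: Bone folder, flat ivory blade about 130 x 22 x 4 mm (bystander). Origin: centre of its underside.
- plaque: Small ivory plate 50 x 75 x 8 mm with two holes (bystander). Origin: centre of its underside.
- tweezers: Steel tweezers 120 mm long, lying (bystander). Origin: centre of its underside.
- brush: Thin paintbrush 195 mm long, lying (bystander). Origin: centre of its underside.
- glue: White jar, 60 mm across, 120 mm tall (bystander). Origin: centre of its underside.
- cup: Dark metal pen cup, 76 mm across, 100 mm tall, pens reach 155 mm (bystander). Origin: centre of its underside.
- scissors: Small steel scissors 145 mm long, lying (bystander). Origin: centre of its underside.
Things that resemble listed ones, but are neither listed nor needed, are in the scene too. Leave any orange look-alike of the file alone.

How it is judged (in metres and radians):
On the way, in this order (a step that is already met when the one before it is completed fails the run):
1. stroke 1 begins: file lengthwise across the edge (within 0.2 rad), pressing over 2 N, its middle over 44 mm short of the edge's centre line (flat face not yet at the tongues) (contact force between file and vise above 2 N and x of file in the frame of vise below -0.044 m and angle between the x axis of file and the x axis of vise, either way round below 0.2 rad), for 0.05 s.
2. stroke 1 ends: still pressing over 2 N and lengthwise, the file's middle within 10 mm of the centre line or past it, one tongue flat (over 1.35 rad) (contact force between file and vise above 2 N and x of file in the frame of vise above -0.01 m and angle between the x axis of file and the x axis of vise, either way round below 0.2 rad and value of joint any of tongue0, tongue1, tongue2 above 1.35 rad), for 0.05 s.
3. stroke 2 begins: file lengthwise across the edge (within 0.2 rad), pressing over 2 N, its middle over 44 mm short of the edge's centre line (flat face not yet at the tongues) (all of step 1), for 0.05 s.
4. stroke 2 ends: still pressing over 2 N and lengthwise, the file's middle within 10 mm of the centre line or past it, two tongues flat (over 1.35 rad) (contact force between file and vise above 2 N and x of file in the frame of vise above -0.01 m and angle between the x axis of file and the x axis of vise, either way round below 0.2 rad and (value of joint each of tongue0, tongue1 above 1.35 rad or value of joint each of tongue0, tongue2 above 1.35 rad or value of joint each of tongue1, tongue2 above 1.35 rad)), for 0.05 s.
5. stroke 3 begins: file lengthwise across the edge (within 0.2 rad), pressing over 2 N, its middle over 44 mm short of the edge's centre line (flat face not yet at the tongues) (all of step 3), for 0.05 s.
6. stroke 3 ends: still pressing over 2 N and lengthwise, the file's middle within 10 mm of the centre line or past it, all three tongues flat (over 1.35 rad) (contact force between file and vise above 2 N and x of file in the frame of vise above -0.01 m and angle between the x axis of file and the x axis of vise, either way round below 0.2 rad and value of joint each of tongue0, tongue1, tongue2 above 1.35 rad), for 0.05 s.
At the end, for the whole second after the job is handed in: All three tongues lie flat (each over 1.35 rad), and the file lies at rest, flat on its face (within 0.1 rad, underside below 10 mm), with its middle over the green mat (within 220 mm in x and 400 mm in y of the mat's centre) and not touching the vise or board (value of joint each of tongue0, tongue1, tongue2 above 1.35 rad and height (world z) of file below 0.01 m and angle between file's own z axis and vertical below 0.1 rad and linear speed of file below 0.02 m/s and x of file in the frame of mat between -0.22 and 0.22 m and y of file in the frame of mat between -0.4 and 0.4 m and contact force between file and vise below 0.1 N).
It fails at once if the file presses on the board or vise with more than 20 N (contact force between file and vise above 20 N).
It fails at once if the board is dragged backward by more than 2 mm (the file was pulled back in contact) (value of joint panel below -0.002 m).
It fails at once if the fingers or the arm touch the vise, board or tongues with more than 2 N (contact force between any of the fingers, the arm and vise above 2 N).
It fails at once if the file is let go in the air, its underside more than 15 mm above the table top (contact force between the fingers and file below 0.1 N and height (world z) of file above 0.015 m).
It fails at once if a bystander is moved by more than 30 mm (distance of any of cork_block, folder, plaque, tweezers, brush, glue, cup, scissors from where it was at the start of the episode above 0.03 m).
It also fails if it takes over 72 s, if anything falls off the work surface, if the arm or the gripper's body presses on something with over 40 N, if the wrist force passes 120 N, or if a joint passes its speed limit or range.

## Working session

There is one attempt and no reset: what is moved stays moved. The work goes in short steps, Python scripts to look and compute and a tool call to move; the robot and the scene stay as the last step left them, time stands still between calls to the robot, and variables do not carry over. Pictures are saved under pics/ and viewed, and the job is handed in when it is done.

Besides the shell and the picture viewer there is one more tool, called after "Emit:" as name(argument=value, ...), one argument or row to a line, values as JSON. arm_command: Moves the arm, as the interface text tells. Its arguments: {"type":"object","properties":{"plan":{"type":"array","items":{"type":"number"}},"newtons":{"type":"number"}},"required":["plan"]}

```bash
ls; mkdir -p pics
python3 - <<'E'
from plant import arm, optics
import cv2,json
for n in ["scene","side","wrist"]:
    cv2.imwrite(f"pics/{n}0.png",optics.camera(n))
    c=optics.get_calibration(n); print(n,{k:(v if not hasattr(v,'tolist') else v.tolist()) for k,v in c.items()})
print(arm.sense())
E
```

```text
pics
scene {'fx': 363.0618851109557, 'fy': 363.0618851109557, 'cx': 255.05258852110032, 'cy': 191.02617997494843, 'camera_from_world': [[-0.8447609501517892, 0.534838570120337, 0.018073212505800112, 399.2293529941397], [0.3661217154148616, 0.6022499181523695, -0.7094011034577993, -161.89996672219056], [-0.390299662567527, -0.5926573546300573, -0.7045732278497223, 1540.1760076984724], [0.0, 0.0, 0.0, 1.0]]}
side {'fx': 371.55491231399617, 'fy': 371.55491231399617, 'cx': 256.3826462257534, 'cy': 191.6493102861463, 'camera_from_world': [[-0.5432194163005528, 0.8393672343448019, 0.019372962149477934, 241.34620164429302], [0.5990264322747924, 0.4036376253388321, -0.6915518786374327, -249.98571198661602], [-0.588285644215648, -0.36405949145598054, -0.7220669549914279, 1423.9713664217645], [0.0, 0.0, 0.0, 1.0]]}
wrist {'fx': 325.14949780980174, 'fy': 325.14949780980174, 'cx': 257.05272832995433, 'cy': 192.12385195837902, 'tool_from_camera': [[0.9999998526817641, 0.0002791275807121331, -0.0004655365110309958, -0.2072110966856444], [0.0005219067069520209, -0.25875054166412725, 0.9659440381315625, -160.649954448145], [0.00014916379807320367, -0.9659441387970185, -0.2587506492240105, 69.11986597800303], [0.0, 0.0, 0.0, 1.0]]}
{'clock': 0.15, 'joint_pos': array([-1.15084681e-01,  3.59352371e-01,  1.51116692e+00,  3.02437412e-05,
        1.27250773e+00, -1.15085623e-01]), 'qvel': array([-0.00028618, -0.00101623, -0.00229069,  0.00111426, -0.0006082 ,
       -0.00098262]), 'joint_efforts': array([ 6.01716038e-04, -5.15759647e+01, -2.71007627e+01,  6.74942834e-02,
        3.05557286e-02, -7.96465724e-05]), 'eef_pos': array([5.99472991e+02, 7.35418067e-02, 2.22001505e+02]), 'tcp_rot': array([-1.57060262e+00,  1.12271601e-03,  1.11020223e-03]), 'ft_force': array([-0.5958741 , -0.02916941, -0.44996339]), 'moment': array([-0.02565127, -0.01060564,  0.02081438]), 'grip_width': 88.02399034750488}
```

View pics/scene0.png

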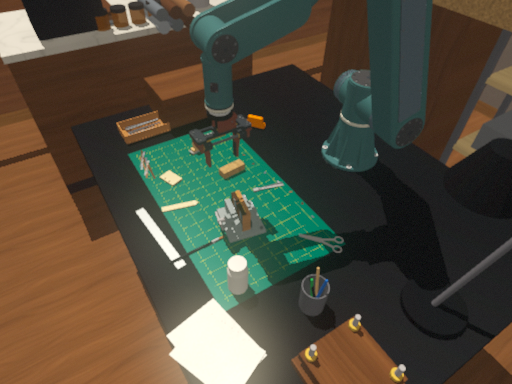

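View pics/side0.png

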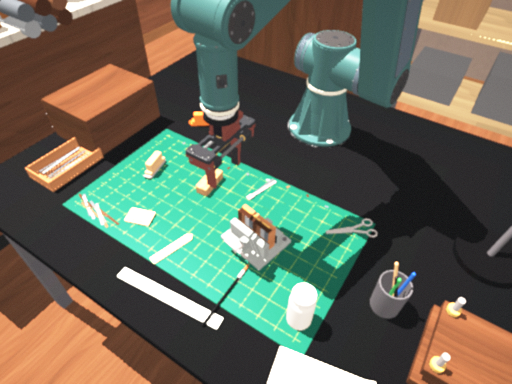

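View pics/wrist0.png

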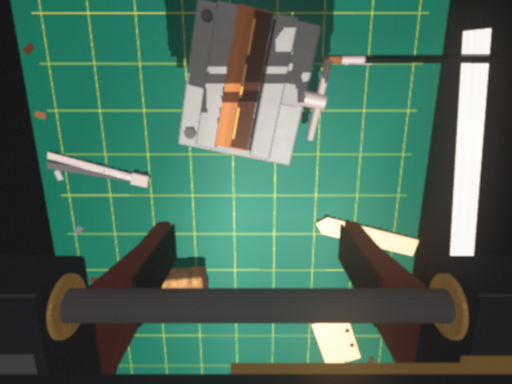

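```bash
cat > h.py <<'E'
import numpy as np,cv2
from plant import arm, optics
from scipy.spatial.transform import Rotation as R
def cam(n,s=None):
    c=optics.get_calibration(n)
    if n=='wrist':
        s=s or arm.sense()
        T=np.eye(4);T[:3,:3]=R.from_rotvec(s['tcp_rot']).as_matrix();T[:3,3]=s['eef_pos']
        W=T@np.array(c['tool_from_camera'])
    else: W=np.linalg.inv(np.array(c['camera_from_world']))
    return c,W
def ray(n,u,v,s=None):
    c,W=cam(n,s)
    d=W[:3,:3]@np.array([(u-c['cx'])/c['fx'],(v-c['cy'])/c['fy'],1])
    return W[:3,3],d/np.linalg.norm(d)
def at(n,u,v,z,s=None):
    o,d=ray(n,u,v,s); return o+d*(z-o[2])/d[2]
def proj(n,p,s=None):
    c,W=cam(n,s); q=np.linalg.inv(W)@np.append(p,1)
    return c['fx']*q[0]/q[2]+c['cx'],c['fy']*q[1]/q[2]+c['cy']
def crop(img,x0,y0,x1,y1,k,out):
    cv2.imwrite(out,cv2.resize(img[y0:y1,x0:x1],None,fx=k,fy=k,interpolation=cv2.INTER_CUBIC))
E
python3 - <<'E'
from h import *
print(at('side',153,163,20),at('side',208,182,20),at('scene',231,168,20),at('scene',197,147,20))
print(at('wrist',185,280,20), at('wrist',240,90,100))
crop(cv2.imread('pics/side0.png'),110,120,310,280,4,'pics/side0c.png')
crop(cv2.imread('pics/scene0.png'),140,110,300,240,5,'pics/scene0c.png')
E
```

```text
[ 523.01166559 -357.96845968   20.        ] [ 491.88348102 -152.02369874   20.        ] [ 487.33656589 -154.18201831   20.        ] [ 542.95031908 -343.26003981   20.        ]
[ 509.09327674 -141.25344676   20.        ] [584.78588026  81.2644401  100.        ]
```

View pics/side0c.png

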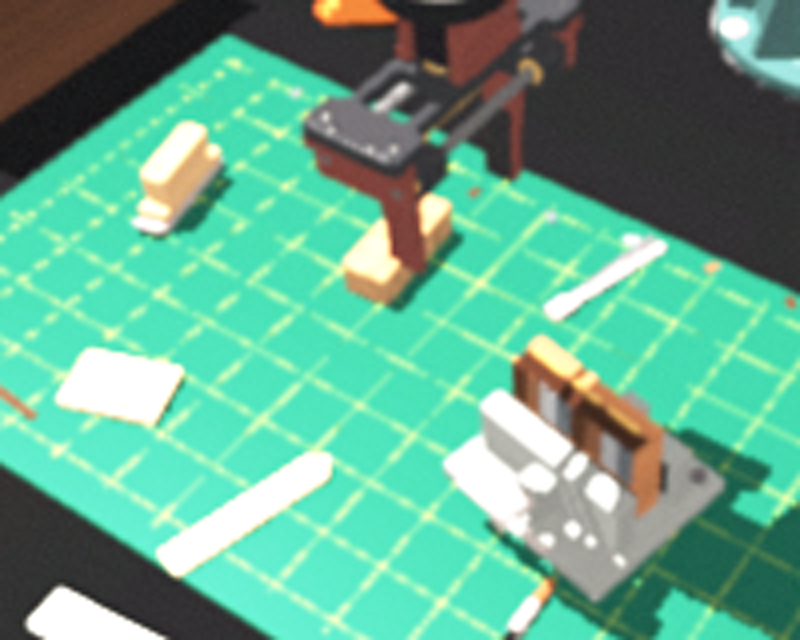

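View pics/scene0c.png

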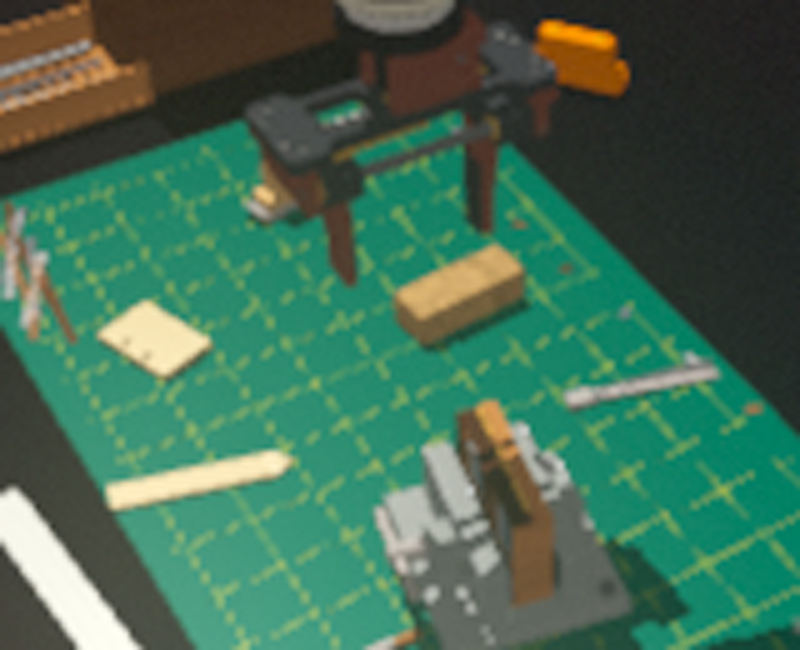

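Emit:
arm_command(
  plan=[-0.9,0,-4,0,1,-0.9,0,-4,0,1,-0.9,0,-4,0,1,-0.9,0,-4,0,1,-0.9,0,-4,0,1,-0.9,0,-4,0,1,-0.9,0,-4,0,1,-0.9,0,-4,0,1],
)

```text
clock: 0.95
eef_pos: [527.2, -321.5, 222.4]
tcp_rot: [-1.57, 0.0, 0.0]
ft_force: [1.3, 0.4, -0.0]
grip_width: 87.8
```

Emit:
arm_command(
  plan=[0,0,0,-0.14,1,0,0,0,-0.14,1,0,0,0,-0.14,1,0,0,0,-0.14,1,0,0,0,-0.14,1,0,0,0,-0.14,1,0,0,0,-0.14,1,0,0,0,-0.14,1],
)

```text
clock: 1.75
eef_pos: [527.7, -319.8, 222.2]
tcp_rot: [-1.387, -0.875, 0.876]
ft_force: [-0.6, -0.5, -0.1]
grip_width: 87.8
```

Emit:
arm_command(
  plan=[0,0,0,-0.15,1,0,0,0,-0.15,1,0,0,0,-0.15,1,0,0,0,0,1,0,0,0,0,1],
)

```text
clock: 2.25
eef_pos: [527.8, -319.9, 222.4]
tcp_rot: [-1.211, -1.205, 1.206]
ft_force: [-0.8, -0.1, -0.3]
grip_width: 87.8
```

Run:
```python
from h import *
s=arm.sense();i=optics.camera('wrist');cv2.imwrite('pics/w1.png',i)
print(s)
print(R.from_rotvec(s['tcp_rot']).as_matrix().round(3)); np.save('s1.npy',s,allow_pickle=True)
crop(optics.camera('scene'),140,110,300,240,5,'pics/scene1c.png')
```

```text
{'clock': 2.25, 'joint_pos': array([-6.56695463e-01,  3.83877635e-01,  1.47140420e+00, -5.10021093e-05,
        1.28692625e+00, -2.22258680e+00]), 'qvel': array([-0.00232565, -0.00324427, -0.00231225,  0.00144498, -0.00128411,
       -0.00144773]), 'joint_efforts': array([-4.21270612e-03, -5.33589256e+01, -2.73165429e+01, -5.71873854e-02,
        5.06803358e-02, -1.90674230e-01]), 'eef_pos': array([ 527.80644849, -319.87574834,  222.39380189]), 'tcp_rot': array([-1.21087931, -1.20537484,  1.20559534]), 'ft_force': array([-0.7574289 , -0.10318122, -0.28878011]), 'moment': array([ 0.15787173, -0.10461808,  0.02256511]), 'grip_width': 87.80868783975819}
[[ 0.005 -0.001 -1.   ]
 [ 1.     0.     0.005]
 [ 0.    -1.     0.001]]
```

View pics/w1.png

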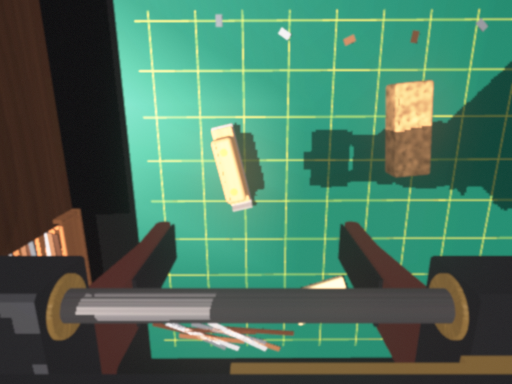

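View pics/scene1c.png

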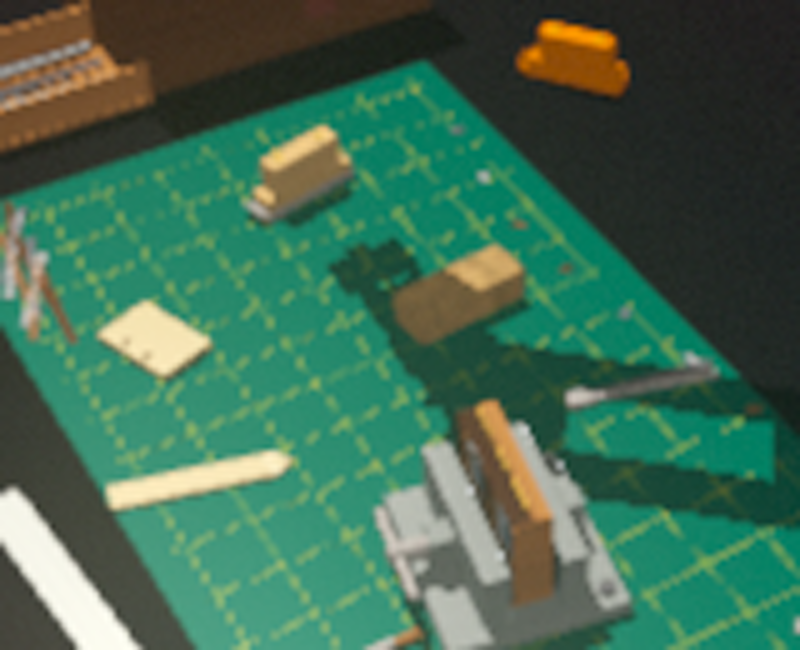

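Run:
```python
from h import *
i=cv2.imread('pics/w1.png')
crop(i,190,105,290,225,6,'pics/w1c.png')
hsv=cv2.cvtColor(i,cv2.COLOR_BGR2HSV)
sub=hsv[105:225,190:290]
m=((sub[...,0]<30)|(sub[...,1]<60))&(sub[...,2]>110)
m=m.astype('uint8')
n,l,st,ce=cv2.connectedComponentsWithStats(m)
k=1+st[1:,4].argmax(); print(st[k],ce[k]+[190,105])
c,_=cv2.findContours((l==k).astype('uint8'),0,2)
r=cv2.minAreaRect(c[0]);print(r); b=cv2.boxPoints(r)+[190,105]
s=np.load('s1.npy',allow_pickle=True).item()
for p in b: print(p,at('wrist',*p,51,s)[:2].round(1),at('wrist',*p,3,s)[:2].round(1))
```

```text
[  20   18   43   89 2207] [230.14771183 167.31853194]
((39.82575988769531, 62.91747283935547), (87.59294891357422, 27.23304557800293), 75.78414916992188)
[205.87086487 128.80604553] [ 479.7 -372.4] [ 482.9 -379.8]
[232.26996613 122.11827087] [ 473.2 -345.7] [ 475.5 -349.3]
[253.78065491 207.02890015] [ 562.3 -324.9] [ 577.5 -325.4]
[227.38155365 213.7166748 ] [ 569.7 -353.3] [ 585.9 -358. ]
```

View pics/w1c.png

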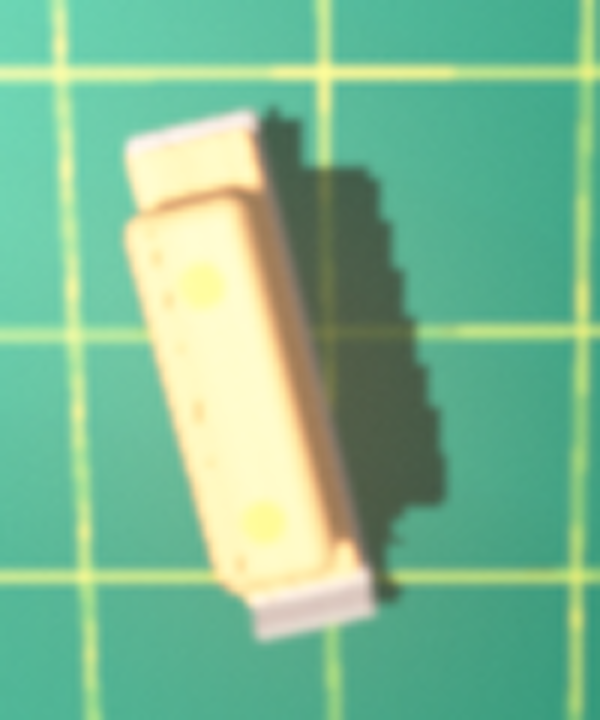

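Run:
```python
from h import *
s=np.load('s1.npy',allow_pickle=True).item()
f=lambda x,y,z:at('wrist',190+x/6,105+y/6,z,s)
q=[f(*p,51) for p in [(125,225),(235,190),(333,568),(220,590)]]
for a in q:print(a.round(1))
c=np.mean(q,0);d=(q[2]+q[3]-q[0]-q[1])/2
print('grip c',c.round(1),np.linalg.norm(d[:2]),np.linalg.norm(q[1]-q[0]),'yaw',np.arctan2(d[1],d[0]))
t=[f(*p,12) for p in [(128,150),(258,120)]];e=[f(*p,14) for p in [(255,640),(373,612)]]
print('rear',np.mean(t,0),'toe',np.mean(e,0),np.linalg.norm(np.mean(e,0)-np.mean(t,0)),np.linalg.norm(t[0]-t[1]),'c',(np.mean(t,0)+np.mean(e,0))/2)
d=np.mean(e,0)-np.mean(t,0);print(np.arctan2(d[1],d[0]))
for n in ['side','scene']: print(n,proj(n,c))
```

```text
[ 493.4 -368.    51. ]
[ 487.6 -349.2   51. ]
[ 554.  -333.6   51. ]
[ 558.  -353.8   51. ]
grip c [ 523.2 -351.1   51. ] 67.19321125902256 19.643658876913314 yaw 0.2236389391628091
rear [ 480.96881128 -360.10302731   12.        ] toe [ 576.80068788 -338.97099735   14.        ] 98.15452746532708 25.06598073955746 c [ 528.88474958 -349.53701233   13.        ]
0.21703812994310448
side (np.float64(152.76990801932996), np.float64(156.6967401070079))
scene (np.float64(199.76491532125527), np.float64(138.54824899287797))
```

Emit:
arm_command(
  plan=[-3.1,0,0.33,0,1,0,0,0,-0.11,1,0,0,0,-0.115,1,0,4,0,0,1,0,4,0,0,1,0,4,0,0,1,0,0,0,0,1],
)

```text
clock: 3.05
eef_pos: [521.0, -348.1, 97.4]
tcp_rot: [-1.085, -1.369, 1.368]
ft_force: [-1.0, 1.3, 0.6]
grip_width: 87.4
```

Run:
```python
from h import *
s=arm.sense();i=optics.camera('wrist');cv2.imwrite('pics/w2.png',i)
print(s['eef_pos'],R.from_rotvec(s['tcp_rot']).as_matrix().round(3))
print(proj('wrist',np.array([524.5,-350.8,51]),s))
```

```text
[ 521.0237382  -348.07015169   97.40149547] [[-0.22  -0.008 -0.975]
 [ 0.975  0.007 -0.22 ]
 [ 0.008 -1.     0.007]]
(np.float64(253.3887680199583), np.float64(219.1309518526601))
```

View pics/w2.png

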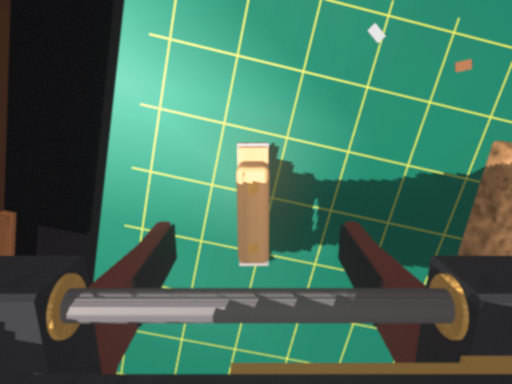

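Emit:
arm_command(
  plan=[0,0,0,0,1,0,0,0,0,1,0,0,0,0,1],
)

```text
clock: 3.4
eef_pos: [525.9, -352.0, 104.9]
tcp_rot: [-1.099, -1.373, 1.373]
ft_force: [-0.7, 0.5, -0.1]
grip_width: 87.8
```

Emit:
arm_command(
  plan=[0,2.5,0,0,1,0,2.5,0,0,1,0,2,0,0,1,0,0.8,0,0,1,0,0,0,0,1,0,0,0,0,1,0,0,0,0,1],
)

```text
clock: 4.1
eef_pos: [525.5, -351.8, 26.1]
tcp_rot: [-1.097, -1.373, 1.373]
ft_force: [-0.2, 0.2, -0.4]
grip_width: 87.8
```

Emit:
arm_command(
  plan=[0,0,0,0,1,0,0,0,0,1,0,0,0,0,1],
)

```text
clock: 4.4
eef_pos: [524.8, -351.1, 25.0]
tcp_rot: [-1.095, -1.372, 1.373]
ft_force: [0.1, 0.0, 0.0]
grip_width: 88.1
```

Emit:
arm_command(
  plan=[0,0.35,0,0,1,0,0,0,0,-1,0,0,0,0,-1,0,0,0,0,-1,0,0,0,0,-1,0,0,0,0,-1,0,0,0,0,-1,0,0,0,0,-1],
  newtons=50,
)

```text
clock: 5.2
eef_pos: [524.7, -351.0, 21.2]
tcp_rot: [-1.095, -1.372, 1.372]
ft_force: [-0.1, -0.5, -0.2]
grip_width: 35.6
```

Emit:
arm_command(
  plan=[0,0,0,0,-1,0,0,0,0,-1,0,0,0,0,-1],
)

```text
clock: 5.5
eef_pos: [524.5, -350.8, 21.1]
tcp_rot: [-1.094, -1.372, 1.372]
ft_force: [-0.5, 1.1, 0.8]
grip_width: 21.6
```

Run:
```python
from h import *
s=arm.sense();i=optics.camera('wrist');cv2.imwrite('pics/w3.png',i)
print(s)
```

```text
{'clock': 5.5, 'joint_pos': array([-6.98919999e-01,  6.27966624e-01,  1.61782066e+00,  8.51765528e-05,
        8.96248621e-01, -2.49393751e+00]), 'qvel': array([ 1.42672067e-03,  4.68979145e-04,  1.30516752e-03,  1.63759505e-05,
       -1.43565698e-03,  1.86440765e-03]), 'joint_efforts': array([-3.94883025e-01, -5.96906054e+01, -1.93694204e+01, -2.15751389e-01,
       -1.95381520e-01, -5.28528981e-03]), 'eef_pos': array([ 524.53460686, -350.80662411,   21.12432735]), 'tcp_rot': array([-1.0942464 , -1.37236983,  1.37223317]), 'ft_force': array([-0.50742275,  1.09954803,  0.76614417]), 'moment': array([ 0.26494399, -0.00916153, -0.03240553]), 'grip_width': 21.601007992545828}
```

View pics/w3.png

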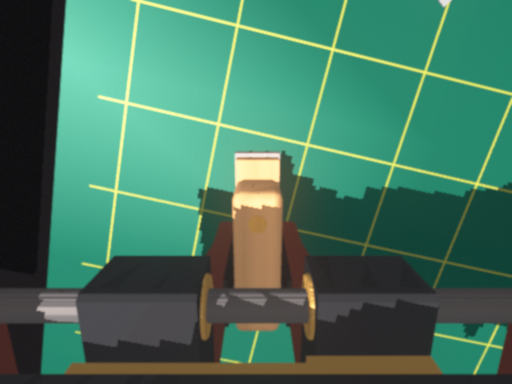

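Run:
```python
from h import *
s=arm.sense(); print('rear',at('wrist',257,153.5,12,s), s['eef_pos'])
crop(cv2.imread('pics/wrist0.png'),165,0,345,170,4.4,'pics/w0c.png')
```

```text
rear [ 479.28872529 -362.54073377   12.        ] [ 524.50125777 -350.79755205   21.13023813]
```

View pics/w0c.png

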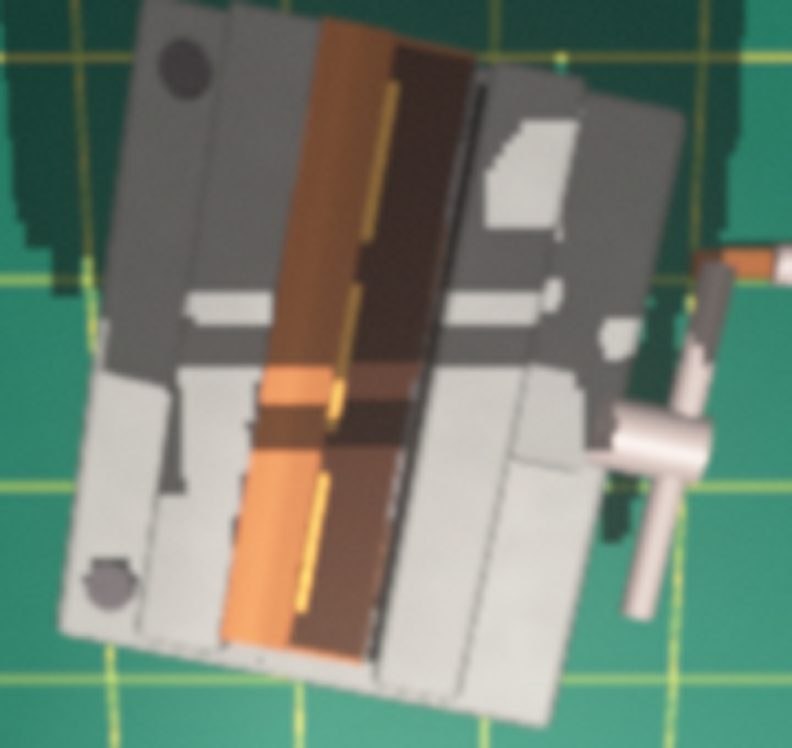

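Emit:
arm_command(
  plan=[0,-2,0,0,-1,0,-4,0,0,-1,0,-4,0,0,-1,0,-4,0,0,-1,0,-4,0,0,-1,0,-2,0,0,-1,0,0,0,0,-1,0,0,0,0,-1],
)

```text
clock: 6.35
eef_pos: [524.2, -350.6, 220.2]
tcp_rot: [-1.094, -1.372, 1.372]
ft_force: [0.2, 0.4, -3.1]
grip_width: 21.8
```

Run:
```python
from h import *
s=dict(eef_pos=np.array([599.47,0.07,222.0]),tcp_rot=np.array([-1.5706,0.0011,0.0011]))
f=lambda x,y,z:at('wrist',165+x/4.4,0+y/4.4,z,s)
B=[f(*p,17) for p in [(685,112),(60,632),(548,725)]]
for b in B: print('base',b.round(1))
print('130?',np.linalg.norm(B[1]-B[2]),'150?',np.linalg.norm(B[0]-B[2]),'centre',(B[0]+B[1])/2)
d=B[2]-B[1];print('yaw',np.arctan2(d[1],d[0]));d=B[0]-B[2];print('yaw',np.arctan2(-d[0],d[1]))
for z in (95,103,111):
    E=[f(*p,z) for p in [(320,18),(475,58),(362,660),(222,640)]]
    print(z,'len',np.linalg.norm(E[0]-E[3]),np.linalg.norm(E[1]-E[2]),'wid',np.linalg.norm(E[0]-E[1]),np.linalg.norm(E[2]-E[3]),'c',np.mean(E,0).round(1))
    d=E[0]-E[3];print('yaw',np.arctan2(-d[0],d[1]))
    T=[f(*p,z) for p in [(397,80),(366,240),(358,285),(332,425),(326,475),(300,610)]]
    for t in T: print(t.round(1),end=' ')
    print()
```

```text
base [663. 150.  17.]
base [510.1  29.5  17. ]
base [634.9   5.6  17. ]
130? 127.07523498640566 150? 147.0946200767441 centre [586.58608182  89.75712846  17.        ]
yaw -0.1894114933958427
yaw -0.1923131445246965
95 len 113.79639406810583 111.33707308397416 wid 28.76666086307974 28.32083346690816 c [586.   90.1  95. ]
yaw -0.18872850239336952
[596.5 138.5  95. ] [590.7 111.4  95. ] [589.1 103.5  95. ] [583.9  78.2  95. ] [582.6  68.9  95. ] [577.   42.8  95. ] 
103 len 110.63171876789463 108.2407914480571 wid 27.96666063593324 27.53323169017271 c [586.3  89.6 103. ]
yaw -0.18872850239336975
[596.6 136.6 103. ] [590.9 110.3 103. ] [589.4 102.6 103. ] [584.3  78.  103. ] [583.   68.9 103. ] [577.6  43.6 103. ] 
111 len 107.4670434676834 105.14450981213997 wid 27.166660408786747 26.745629913437373 c [586.7  89.1 111. ]
yaw -0.18872850239336897
[596.6 134.8 111. ] [591.1 109.2 111. ] [589.6 101.7 111. ] [584.7  77.8 111. ] [583.5  69.  111. ] [578.2  44.4 111. ]
```

```bash
cat >> h.py <<'E'
C=np.array([586.4,89.8]); YAW=-0.19
vx=np.array([np.cos(YAW),np.sin(YAW)]); vy=np.array([-vx[1],vx[0]])
OFF=3.5   # file middle ahead of TCP
def rep(goal=None,yaw=YAW):
    s=arm.sense(); M=R.from_rotvec(s['tcp_rot']).as_matrix()
    p=s['eef_pos']; d=p[:2]-C
    y=np.arctan2(-M[1,2],-M[0,2])
    print('t',round(s['clock'],2),'tcp',p.round(1),'file-mid vise x %.1f y %.1f'%(d@vx+OFF,d@vy),'yaw %.3f turn %.3f'%(y,y-yaw),'tilt',M[2].round(3),'F',s['ft_force'].round(1),'M',s['moment'].round(2),'w %.1f'%s['grip_width'])
    print(' F along vise x %.1f'%(s['ft_force'][:2]@vx))
    if goal is not None:
        print(' tool shift cm',(M.T@(np.array(goal)-p)/10).round(2))
    return s
def vis(x,y,z):  # tcp goal for file-mid vise x,y and tcp z
    return np.append(C+vx*(x-OFF)+vy*y,z)
E
python3 - <<'E'
from h import *
rep(vis(-52,0,220)); print(vis(-52,0,220))
E
```

```text
t 6.35 tcp [ 524.2 -350.6  220.2] file-mid vise x 25.6 y -444.3 yaw 0.224 turn 0.414 tilt [ 0.001 -1.     0.001] F [ 0.2  0.4 -3.1] M [ 0.12 -0.03 -0.02] w 21.8
 F along vise x 0.1
 tool shift cm [ 43.79   0.05 -10.78]
[531.89876495 100.28166867 220.        ]
```

Emit:
arm_command(
  plan=[1.8,0,-0.5,0,-1,3,0,-0.7,0,-1,4,0,-1,0,-1,4,0,-1,0,-1,4,0,-1,0,-1,4,0,-1,0,-1,4,0,-1,0,-1,4,0,-1,0,-1],
  newtons=60,
)

```text
clock: 7.15
eef_pos: [528.7, -51.3, 219.0]
tcp_rot: [-1.09, -1.37, 1.373]
ft_force: [0.5, 1.1, -2.1]
grip_width: 21.6
```

Emit:
arm_command(
  plan=[4,0,-1,0.06,-1,4,0,-1,0.12,-1,3,0,-0.7,0.12,-1,2,0,-0.5,0.11,-1,0,0,0,0,-1,0,0,0,0,-1],
)

```text
clock: 7.75
eef_pos: [545.4, 78.6, 219.4]
tcp_rot: [-1.288, -1.071, 1.076]
ft_force: [-0.7, -0.7, -1.8]
grip_width: 21.6
```

Run:
```python
from h import *
rep(vis(-52,0,220))
cv2.imwrite('pics/w4.png',optics.camera('wrist'))
```

```text
t 7.75 tcp [545.4  78.6 219.4] file-mid vise x -34.6 y -18.8 yaw -0.182 turn 0.008 tilt [-0.001 -1.     0.004] F [-0.7 -0.7 -1.8] M [ 0.08 -0.03  0.04] w 21.6
 F along vise x -0.6
 tool shift cm [ 1.89 -0.06  1.72]
```

View pics/w4.png

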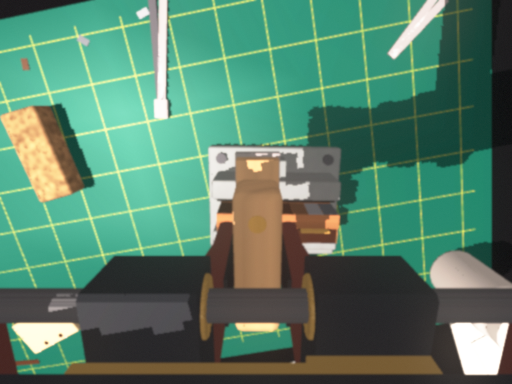

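Emit:
arm_command(
  plan=[0.9,0,0.9,0.008,-1,1,0,0.8,0,-1,0,2,0,0,-1,0,2.5,0,0,-1,0,1.7,0,0,-1,0,0,0,0,-1,0,0,0,0,-1,0,0,0,0,-1],
)

```text
clock: 8.6
eef_pos: [534.7, 100.0, 160.3]
tcp_rot: [-1.296, -1.067, 1.064]
ft_force: [0.0, -0.5, -2.3]
grip_width: 21.7
```

Emit:
arm_command(
  plan=[0,0,0,0,-1,0,0,0,0,-1,0,0,0,0,-1],
)

```text
clock: 8.9
eef_pos: [534.4, 99.8, 159.7]
tcp_rot: [-1.295, -1.066, 1.065]
ft_force: [-0.3, 0.4, -2.3]
grip_width: 21.8
```

Run:
```python
from h import *
s=rep(vis(-52,0,155))
cv2.imwrite('pics/w5.png',optics.camera('wrist'))
a=optics.camera('side');b=optics.camera('scene')
crop(a,200,130,310,280,4,'pics/side5.png');crop(b,190,130,300,250,5,'pics/scene5.png')
rep()
```

```text
t 8.9 tcp [534.4  99.8 159.7] file-mid vise x -49.5 y 0.0 yaw -0.194 turn -0.004 tilt [ 0.    -1.    -0.001] F [-0.3  0.4 -2.3] M [ 0.06 -0.12 -0.04] w 21.8
 F along vise x -0.4
 tool shift cm [-0.01  0.47  0.25]
t 9.05 tcp [534.1  99.8 159.3] file-mid vise x -49.8 y -0.1 yaw -0.194 turn -0.004 tilt [ 0. -1. -0.] F [-0.4  0.5 -2.4] M [ 0.06 -0.05 -0.01] w 21.8
 F along vise x -0.5
```

View pics/w5.png

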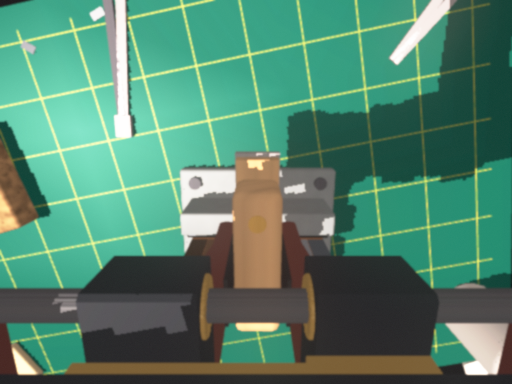

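View pics/side5.png

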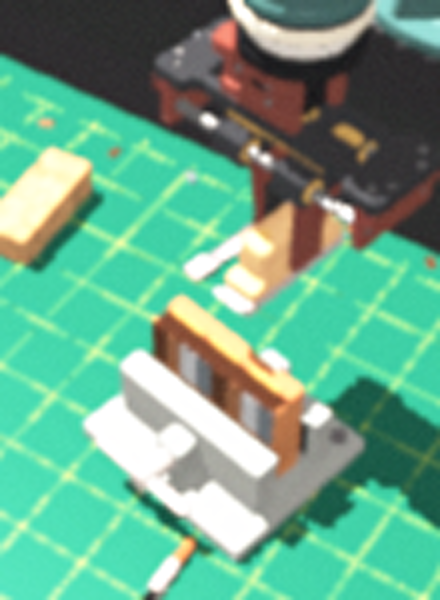

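View pics/scene5.png

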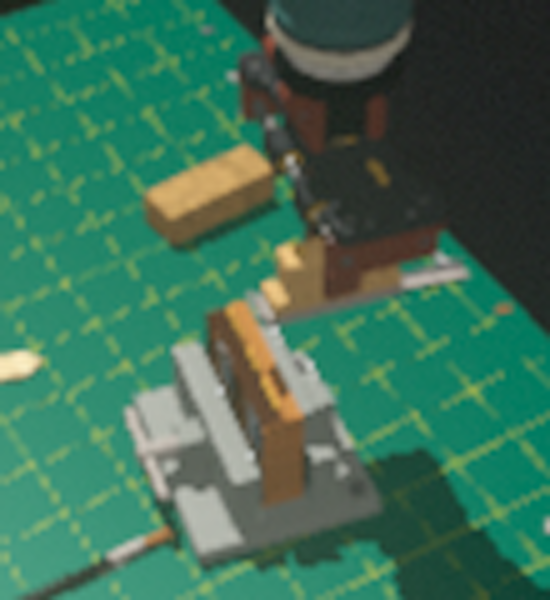

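Run:
```python
from h import *
for u,v in [(181,169.5),(336,168)]:
    p=at('wrist',u,v,17)[:2]-C; print(p@vx,p@vy)
p=at('wrist',258,153.5,159.5-18+8+0.5)[:2]-C; print('file rear',p@vx,p@vy)
```

```text
-65.18906375884303 -73.45748529048713
-66.07842355910381 73.20843286682266
file rear -99.32545717399829 -0.8951185473183005
```

Emit:
arm_command(
  plan=[0,0.9,0.25,0,-1,0,0.9,0,0,-1,0,0.7,0,0,-1,0,0,0,0,-1,0,0,0,0,-1,0,0,0,0,-1,0,0,0,0,-1,0,0,0,0,-1],
)

```text
clock: 9.85
eef_pos: [531.9, 100.3, 134.4]
tcp_rot: [-1.295, -1.066, 1.065]
ft_force: [0.1, 0.6, -2.3]
grip_width: 21.8
```

Run:
```python
from h import *
rep(vis(-52,0,130))
```

```text
t 9.85 tcp [531.9 100.3 134.4] file-mid vise x -52.0 y 0.0 yaw -0.194 turn -0.004 tilt [ 0.    -1.    -0.001] F [ 0.1  0.6 -2.3] M [ 0.05 -0.   -0.04] w 21.8
 F along vise x -0.0
 tool shift cm [-0.    0.44 -0.  ]
```

Emit:
arm_command(
  plan=[0,0.1,0,0,-1,0,0.1,0,0,-1,0,0.1,0,0,-1,0,0.1,0,0,-1,0,0,0,0,-1],
)

```text
clock: 10.35
eef_pos: [531.5, 100.3, 129.9]
tcp_rot: [-1.294, -1.065, 1.066]
ft_force: [-0.0, -0.7, -1.4]
grip_width: 21.7
```

Emit:
arm_command(
  plan=[0,0.1,0,0,-1,0,0.1,0,0,-1,0,0.1,0,0,-1,0,0,0,0,-1],
)

```text
clock: 10.75
eef_pos: [531.5, 100.3, 127.0]
tcp_rot: [-1.294, -1.065, 1.065]
ft_force: [0.2, -0.2, -2.2]
grip_width: 21.5
```

Emit:
arm_command(
  plan=[0,0.1,0,0,-1,0,0.1,0,0,-1,0,0,0,0,-1],
)

```text
clock: 11.05
eef_pos: [531.5, 100.3, 125.0]
tcp_rot: [-1.294, -1.065, 1.065]
ft_force: [0.7, 0.4, -2.4]
grip_width: 21.6
```

Emit:
arm_command(
  plan=[0,0.1,0,0,-1,0,0.1,0,0,-1,0,0,0,0,-1],
)

```text
clock: 11.35
eef_pos: [531.5, 100.3, 123.0]
tcp_rot: [-1.294, -1.065, 1.065]
ft_force: [-0.6, 0.3, -2.6]
grip_width: 21.7
```

Emit:
arm_command(
  plan=[0,0.1,0,0,-1,0,0,0,0,-1],
)

```text
clock: 11.55
eef_pos: [531.5, 100.3, 122.0]
tcp_rot: [-1.294, -1.065, 1.065]
ft_force: [0.2, 0.1, -2.2]
grip_width: 21.9
```

Emit:
arm_command(
  plan=[0,0.1,0,0,-1,0,0.1,0,0,-1,0,0,0,0,-1],
)

```text
clock: 11.85
eef_pos: [531.4, 100.3, 120.0]
tcp_rot: [-1.294, -1.065, 1.066]
ft_force: [-0.7, -0.5, -2.7]
grip_width: 21.7
```

Emit:
arm_command(
  plan=[0,0.1,0,0,-1,0,0,0,0,-1],
)

```text
clock: 12.05
eef_pos: [531.6, 100.3, 119.1]
tcp_rot: [-1.295, -1.065, 1.065]
ft_force: [0.5, 0.2, -1.5]
grip_width: 21.6
```

Emit:
arm_command(
  plan=[0,0.1,0,0,-1,0,0,0,0,-1],
)

```text
clock: 12.25
eef_pos: [531.9, 100.3, 118.4]
tcp_rot: [-1.295, -1.066, 1.065]
ft_force: [-0.8, 0.4, 0.5]
grip_width: 21.6
```

Emit:
arm_command(
  plan=[0,0.05,0,0,-1,0,0,0,0,-1],
)

```text
clock: 12.45
eef_pos: [532.0, 100.3, 118.0]
tcp_rot: [-1.295, -1.066, 1.065]
ft_force: [-0.6, -0.0, 3.5]
grip_width: 21.9
```

Emit:
arm_command(
  plan=[0,0,-0.2,0,-1,0,0,-0.2,0,-1,0,0,-0.2,0,-1,0,0,-0.2,0,-1],
)

```text
clock: 12.85
eef_pos: [538.2, 99.0, 117.5]
tcp_rot: [-1.293, -1.063, 1.067]
ft_force: [-6.0, 1.4, 6.1]
grip_width: 21.3
```

Run:
```python
from h import *
rep()
```

```text
t 12.85 tcp [538.2  99.  117.5] file-mid vise x -45.6 y -0.1 yaw -0.194 turn -0.004 tilt [-0.    -1.     0.003] F [-6.   1.4  6.1] M [ 0.23  0.62 -0.06] w 21.3
 F along vise x -6.2
```

Emit:
arm_command(
  plan=[0,0,-0.2,0,-1,0,0,-0.2,0,-1,0,0,-0.2,0,-1,0,0,-0.2,0,-1],
)

```text
clock: 13.25
eef_pos: [544.9, 97.6, 117.2]
tcp_rot: [-1.291, -1.062, 1.068]
ft_force: [-7.5, 1.5, 7.6]
grip_width: 21.5
```

Run:
```python
from h import *
rep()
```

```text
t 13.25 tcp [544.9  97.6 117.2] file-mid vise x -38.8 y -0.2 yaw -0.194 turn -0.004 tilt [-0.    -1.     0.005] F [-7.5  1.5  7.6] M [ 0.33  1.02 -0.01] w 21.5
 F along vise x -7.6
```

Emit:
arm_command(
  plan=[0,-0.03,-0.2,0,-1,0,-0.03,-0.2,0,-1,0,0,-0.2,0,-1,0,0,-0.2,0,-1],
)

```text
clock: 13.65
eef_pos: [550.3, 96.3, 117.2]
tcp_rot: [-1.288, -1.058, 1.07]
ft_force: [-12.4, 2.5, 8.5]
grip_width: 21.7
```

Run:
```python
from h import *
rep()
```

```text
t 13.65 tcp [550.3  96.3 117.2] file-mid vise x -33.2 y -0.4 yaw -0.194 turn -0.004 tilt [-0.001 -1.     0.01 ] F [-12.4   2.5   8.5] M [0.6  1.94 0.  ] w 21.7
 F along vise x -12.6
```

Emit:
arm_command(
  plan=[0,-0.05,-0.05,0,-1,0,-0.05,-0.05,0,-1],
)

```text
clock: 13.85
eef_pos: [554.3, 95.7, 118.6]
tcp_rot: [-1.292, -1.063, 1.067]
ft_force: [-2.1, 0.8, -0.2]
grip_width: 21.7
```

Run:
```python
from h import *
rep()
```

```text
t 13.85 tcp [554.3  95.7 118.6] file-mid vise x -29.2 y -0.3 yaw -0.194 turn -0.004 tilt [-0.001 -1.     0.004] F [-2.1  0.8 -0.2] M [ 0.07  0.16 -0.04] w 21.7
 F along vise x -2.2
```

Emit:
arm_command(
  plan=[0,0.04,-0.2,0,-1,0,0.03,-0.2,0,-1,0,0,-0.2,0,-1],
)

```text
clock: 14.15
eef_pos: [562.1, 94.3, 118.3]
tcp_rot: [-1.294, -1.065, 1.065]
ft_force: [-2.3, 0.2, 1.3]
grip_width: 21.7
```

Run:
```python
from h import *
rep()
```

```text
t 14.15 tcp [562.1  94.3 118.3] file-mid vise x -21.2 y -0.2 yaw -0.194 turn -0.004 tilt [-0.    -1.     0.001] F [-2.3  0.2  1.3] M [ 0.14  0.31 -0.02] w 21.7
 F along vise x -2.3
```

Emit:
arm_command(
  plan=[0,0.03,-0.2,0,-1,0,0.03,-0.2,0,-1,0,0,-0.2,0,-1,0,0,-0.2,0,-1],
)

```text
clock: 14.55
eef_pos: [569.8, 92.8, 118.0]
tcp_rot: [-1.294, -1.065, 1.065]
ft_force: [-3.1, 0.2, 3.9]
grip_width: 21.8
```

Run:
```python
from h import *
rep()
```

```text
t 14.55 tcp [569.8  92.8 118. ] file-mid vise x -13.3 y -0.2 yaw -0.194 turn -0.004 tilt [-0. -1.  0.] F [-3.1  0.2  3.9] M [ 0.22  0.69 -0.01] w 21.8
 F along vise x -3.1
```

Emit:
arm_command(
  plan=[0,0.02,-0.2,0,-1,0,0,-0.2,0,-1,0,0,-0.25,0,-1,0,0,-0.25,0,-1,0,0,-0.25,0,-1,0,0,-0.25,0,-1,0,0,-0.25,0,-1,0,0,-0.15,0,-1],
)

```text
clock: 15.35
eef_pos: [587.8, 89.3, 117.7]
tcp_rot: [-1.295, -1.065, 1.065]
ft_force: [-4.1, 1.4, 4.5]
grip_width: 21.4
```

Run:
```python
from h import *
rep()
```

```text
t 15.35 tcp [587.8  89.3 117.7] file-mid vise x 5.0 y -0.3 yaw -0.194 turn -0.004 tilt [ 0. -1. -0.] F [-4.1  1.4  4.5] M [0.26 0.86 0.03] w 21.4
 F along vise x -4.3
```

Emit:
arm_command(
  plan=[0,0,0,0,-1,0,-0.3,0,0,-1,0,-0.8,0,0,-1,0,-1.5,0,0,-1,0,-1.5,0,0,-1,0,0,2,0,-1,0,0,2,0,-1,0,0,1.7,0,-1],
)

```text
clock: 16.15
eef_pos: [531.7, 100.3, 159.3]
tcp_rot: [-1.296, -1.066, 1.064]
ft_force: [0.8, 0.9, -2.2]
grip_width: 21.8
```

Emit:
arm_command(
  plan=[0,0,0,0,-1,0,0,0,0,-1,0,0,0,0,-1,0,0,0,0,-1],
)

```text
clock: 16.55
eef_pos: [532.9, 100.1, 158.9]
tcp_rot: [-1.296, -1.066, 1.064]
ft_force: [-0.2, 0.5, -2.1]
grip_width: 21.7
```

Run:
```python
from h import *
rep(vis(-52,34,140))
cv2.imwrite('pics/w6.png',optics.camera('wrist'))
a=optics.camera('side');b=optics.camera('scene')
crop(a,215,170,305,280,6,'pics/side6.png');crop(b,205,160,285,240,7,'pics/scene6.png')
```

```text
t 16.55 tcp [532.9 100.1 158.9] file-mid vise x -50.9 y 0.0 yaw -0.194 turn -0.004 tilt [ 0.    -1.    -0.001] F [-0.2  0.5 -2.1] M [ 0.09 -0.06 -0.  ] w 21.7
 F along vise x -0.3
 tool shift cm [3.4  1.89 0.12]
```

View pics/scene6.png

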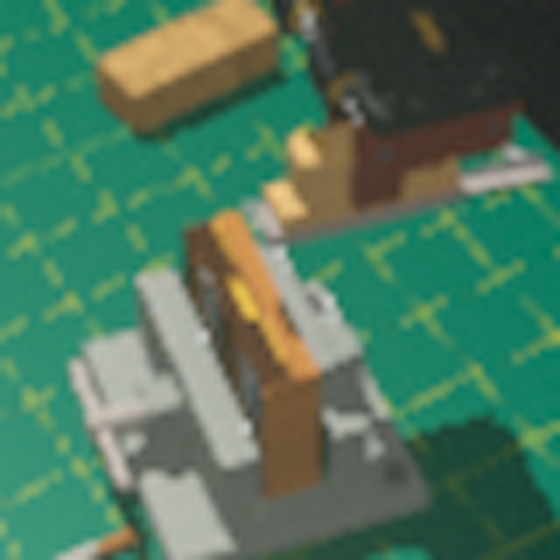

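View pics/side6.png

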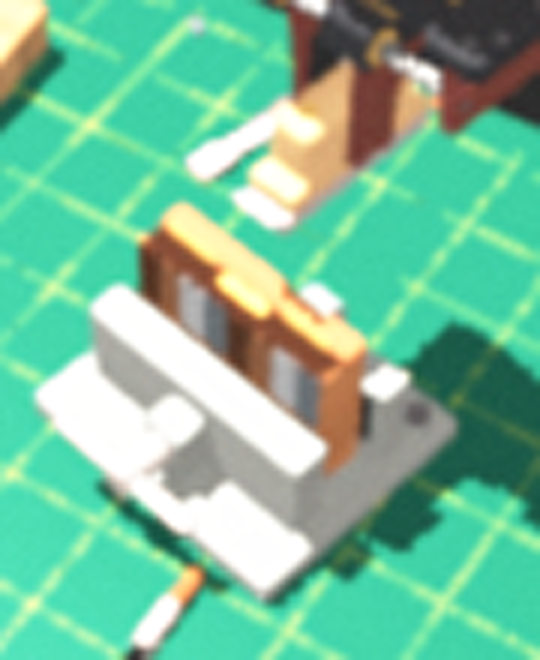

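View pics/w6.png

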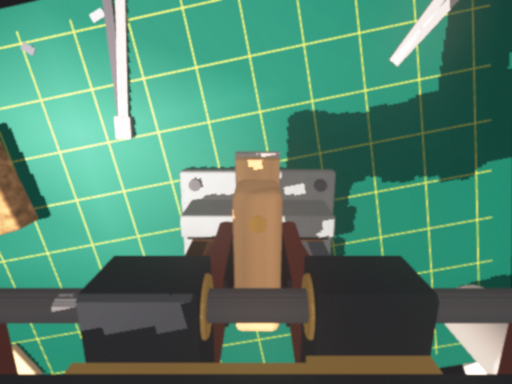

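Emit:
arm_command(
  plan=[1.2,0,0.1,0,-1,1.2,0,0.05,0,-1,1,0,0,0,-1,0,1,0,0,-1,0,1.5,0,0,-1,0,0.8,0,0,-1,0,0,0,0,-1,0,0,0,0,-1],
)

```text
clock: 17.5
eef_pos: [536.5, 133.9, 125.5]
tcp_rot: [-1.294, -1.065, 1.066]
ft_force: [-0.9, -0.1, -1.3]
grip_width: 21.7
```

Emit:
arm_command(
  plan=[0,0,0,0,-1,0,0,0,0,-1,0,0,0,0,-1],
)

```text
clock: 17.8
eef_pos: [537.1, 133.9, 126.2]
tcp_rot: [-1.295, -1.066, 1.065]
ft_force: [0.6, -0.3, -3.1]
grip_width: 22.0
```

Run:
```python
from h import *
rep(vis(-52,34,118.3))
```

```text
t 17.8 tcp [537.1 133.9 126.2] file-mid vise x -53.3 y 34.0 yaw -0.194 turn -0.004 tilt [ 0.    -1.    -0.001] F [ 0.6 -0.3 -3.1] M [ 0.1  -0.01 -0.02] w 22.0
 F along vise x 0.6
 tool shift cm [ 0.    0.79 -0.13]
```

Emit:
arm_command(
  plan=[0,0.15,0,0,-1,0,0.15,0,0,-1,0,0.15,0,0,-1,0,0.1,0,0,-1,0,0,0,0,-1],
)

```text
clock: 18.3
eef_pos: [536.5, 134.0, 120.0]
tcp_rot: [-1.294, -1.065, 1.066]
ft_force: [0.1, -0.1, -2.4]
grip_width: 21.9
```

Emit:
arm_command(
  plan=[0,0.1,0,0,-1,0,0.1,0,0,-1,0,0,0,0,-1],
)

```text
clock: 18.6
eef_pos: [537.0, 134.0, 118.5]
tcp_rot: [-1.295, -1.066, 1.065]
ft_force: [-0.3, -0.7, -0.4]
grip_width: 21.9
```

Emit:
arm_command(
  plan=[0,0.06,0,0,-1,0,0,0,0,-1,0,0,0,0,-1],
)

```text
clock: 18.9
eef_pos: [537.0, 134.1, 118.0]
tcp_rot: [-1.295, -1.066, 1.065]
ft_force: [-0.4, 0.0, 2.9]
grip_width: 21.4
```

Pressing about 5 N. Push forward, easing a little.

Emit:
arm_command(
  plan=[0,0,-0.2,0,-1,0,0,-0.2,0,-1,0,-0.02,-0.2,0,-1,0,-0.02,-0.2,0,-1],
)

```text
clock: 19.3
eef_pos: [544.1, 132.3, 117.9]
tcp_rot: [-1.294, -1.064, 1.066]
ft_force: [-3.4, 0.7, 3.9]
grip_width: 21.7
```

Run:
```python
from h import *
rep()
```

```text
t 19.3 tcp [544.1 132.3 117.9] file-mid vise x -46.1 y 33.8 yaw -0.194 turn -0.004 tilt [-0.    -1.     0.001] F [-3.4  0.7  3.9] M [0.15 0.29 0.02] w 21.7
 F along vise x -3.5
```

Emit:
arm_command(
  plan=[0,0,-0.2,0,-1,0,0,-0.2,0,-1,0,-0.02,-0.2,0,-1,0,-0.02,-0.2,0,-1],
)

```text
clock: 19.7
eef_pos: [551.3, 130.8, 118.0]
tcp_rot: [-1.293, -1.063, 1.067]
ft_force: [-5.8, 1.6, 3.5]
grip_width: 22.0
```

Run:
```python
from h import *
rep()
```

```text
t 19.7 tcp [551.3 130.8 118. ] file-mid vise x -38.7 y 33.7 yaw -0.194 turn -0.004 tilt [-0.    -1.     0.003] F [-5.8  1.6  3.5] M [ 0.23  0.84 -0.03] w 22.0
 F along vise x -6.0
```

Emit:
arm_command(
  plan=[0,-0.02,-0.2,0,-1,0,-0.02,-0.2,0,-1,0,0,-0.2,0,-1],
)

```text
clock: 20.0
eef_pos: [555.1, 130.0, 117.9]
tcp_rot: [-1.29, -1.06, 1.068]
ft_force: [-9.4, 3.1, 5.0]
grip_width: 21.8
```

Run:
```python
from h import *
rep()
```

```text
t 20.0 tcp [555.1 130.  117.9] file-mid vise x -34.8 y 33.5 yaw -0.194 turn -0.004 tilt [-0.001 -1.     0.006] F [-9.4  3.1  5. ] M [ 0.52  1.48 -0.01] w 21.8
 F along vise x -9.8
```

Emit:
arm_command(
  plan=[0,-0.04,-0.1,0,-1,0,-0.02,-0.15,0,-1],
)

```text
clock: 20.2
eef_pos: [560.8, 129.0, 119.0]
tcp_rot: [-1.295, -1.065, 1.066]
ft_force: [-0.4, -0.1, -2.4]
grip_width: 21.6
```

Run:
```python
from h import *
rep()
```

```text
t 20.2 tcp [560.8 129.  119. ] file-mid vise x -29.0 y 33.7 yaw -0.194 turn -0.004 tilt [-0. -1. -0.] F [-0.4 -0.1 -2.4] M [ 0.11 -0.09 -0.02] w 21.6
 F along vise x -0.4
```

Emit:
arm_command(
  plan=[0,0.05,-0.15,0,-1,0,0.05,-0.2,0,-1,0,0.02,-0.2,0,-1],
)

```text
clock: 20.5
eef_pos: [566.3, 128.2, 118.2]
tcp_rot: [-1.294, -1.065, 1.065]
ft_force: [-2.9, 0.9, 1.9]
grip_width: 21.5
```

Run:
```python
from h import *
rep()
```

```text
t 20.5 tcp [566.3 128.2 118.2] file-mid vise x -23.5 y 33.9 yaw -0.194 turn -0.004 tilt [ 0. -1.  0.] F [-2.9  0.9  1.9] M [ 0.14  0.34 -0.02] w 21.5
 F along vise x -3.0
```

Emit:
arm_command(
  plan=[0,0.02,-0.25,0,-1,0,0.02,-0.25,0,-1,0,0.02,-0.25,0,-1,0,0,-0.25,0,-1,0,0,-0.2,0,-1],
)

```text
clock: 21.0
eef_pos: [578.0, 125.8, 117.7]
tcp_rot: [-1.294, -1.065, 1.065]
ft_force: [-4.4, 0.8, 4.8]
grip_width: 21.7
```

Run:
```python
from h import *
rep()
```

```text
t 21.0 tcp [578.  125.8 117.7] file-mid vise x -11.6 y 33.8 yaw -0.194 turn -0.004 tilt [ 0. -1.  0.] F [-4.4  0.8  4.8] M [ 0.18  0.69 -0.02] w 21.7
 F along vise x -4.4
```

Emit:
arm_command(
  plan=[0,0,-0.25,0,-1,0,0,-0.25,0,-1,0,0,-0.25,0,-1,0,0,-0.25,0,-1,0,0,-0.25,0,-1,0,0,-0.25,0,-1,0,0,-0.15,0,-1,0,0,0,0,-1],
)

```text
clock: 21.8
eef_pos: [594.4, 122.6, 117.6]
tcp_rot: [-1.295, -1.065, 1.065]
ft_force: [-3.3, 1.1, 4.0]
grip_width: 21.4
```

Run:
```python
from h import *
rep()
```

```text
t 21.8 tcp [594.4 122.6 117.6] file-mid vise x 5.1 y 33.8 yaw -0.194 turn -0.004 tilt [ 0. -1. -0.] F [-3.3  1.1  4. ] M [ 0.19  0.7  -0.03] w 21.4
 F along vise x -3.4
```

Emit:
arm_command(
  plan=[0,-0.3,0,0,-1,0,-0.8,0,0,-1,0,-1.5,0,0,-1,0,-1.5,0,0,-1,0,0,2,0,-1,0,0,2,0,-1,0,0,1.7,0,-1,0,0,0,0,-1],
)

```text
clock: 22.6
eef_pos: [536.3, 133.9, 158.8]
tcp_rot: [-1.294, -1.065, 1.067]
ft_force: [0.1, 0.8, -2.8]
grip_width: 21.9
```

Emit:
arm_command(
  plan=[-2,0,0,0,-1,-3,0,0,0,-1,-1.8,0,0,0,-1,0,0,0,0,-1,0,0,0,0,-1,0,0,0,0,-1,0,0,0,0,-1,0,0,0,0,-1],
)

```text
clock: 23.4
eef_pos: [525.3, 67.5, 158.6]
tcp_rot: [-1.294, -1.066, 1.066]
ft_force: [0.4, -0.4, -1.5]
grip_width: 21.7
```

Run:
```python
from h import *
rep(vis(-52,-34,126))
a=optics.camera('side');b=optics.camera('scene')
crop(a,215,170,305,280,6,'pics/side7.png');crop(b,205,160,285,240,7,'pics/scene7.png')
```

```text
t 23.4 tcp [525.3  67.5 158.6] file-mid vise x -52.3 y -33.4 yaw -0.193 turn -0.003 tilt [ 0. -1. -0.] F [ 0.4 -0.4 -1.5] M [ 0.09 -0.07  0.03] w 21.7
 F along vise x 0.5
 tool shift cm [-0.06  3.26 -0.03]
```

View pics/scene7.png

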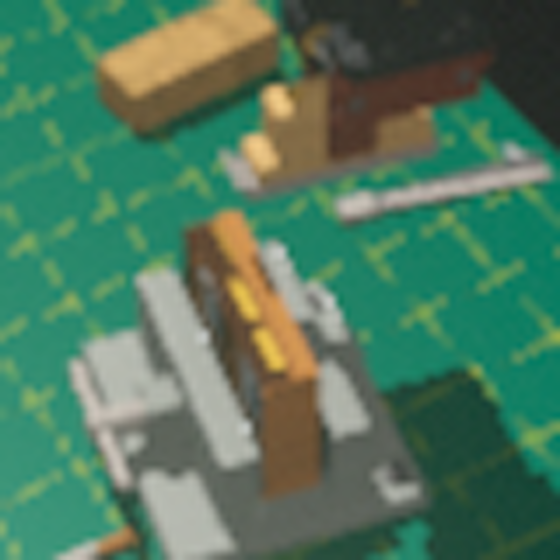

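View pics/side7.png

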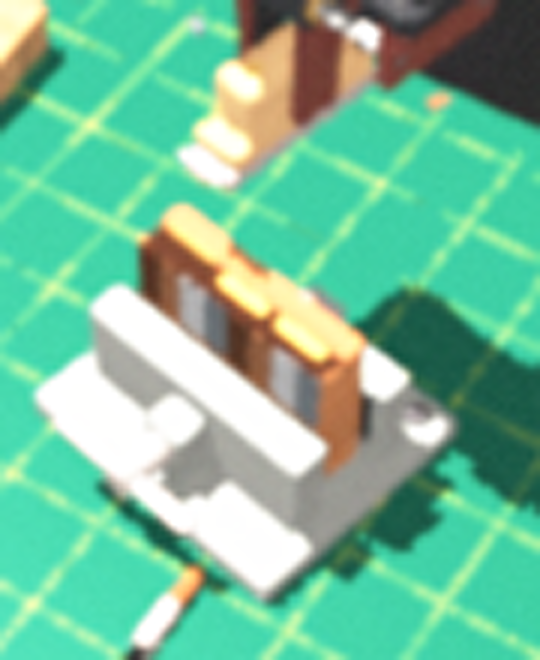

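Tongues 1 and 0 both show flat, as gold patches at (245,300) and (270,345) in the scene crop. Next is the third stroke.

Emit:
arm_command(
  plan=[-0.05,1,0,0,-1,0,1.5,0,0,-1,0,0.8,0,0,-1,0,0,0,0,-1,0,0,0,0,-1,0,0,0,0,-1],
)

```text
clock: 24.1
eef_pos: [525.4, 66.4, 126.0]
tcp_rot: [-1.295, -1.066, 1.065]
ft_force: [-0.8, -0.0, -1.6]
grip_width: 21.8
```

Emit:
arm_command(
  plan=[0,0.15,0,0,-1,0,0.15,0,0,-1,0,0.15,0,0,-1,0,0.1,0,0,-1,0,0,0,0,-1],
)

```text
clock: 24.6
eef_pos: [524.8, 66.5, 120.0]
tcp_rot: [-1.294, -1.065, 1.066]
ft_force: [0.3, 0.5, -1.8]
grip_width: 21.5
```

Emit:
arm_command(
  plan=[0,0.1,0,0,-1,0,0.05,0,0,-1,0,0,0,0,-1],
)

```text
clock: 24.9
eef_pos: [525.1, 66.4, 118.8]
tcp_rot: [-1.295, -1.065, 1.065]
ft_force: [-0.2, -0.8, -1.9]
grip_width: 21.7
```

Run:
```python
from h import *
rep()
```

```text
t 24.9 tcp [525.1  66.4 118.8] file-mid vise x -52.3 y -34.5 yaw -0.194 turn -0.004 tilt [-0. -1. -0.] F [-0.2 -0.8 -1.9] M [ 0.01 -0.09 -0.04] w 21.7
 F along vise x -0.0
```

Emit:
arm_command(
  plan=[0,0.06,0,0,-1,0,0.04,0,0,-1,0,0,0,0,-1,0,0,0,0,-1],
)

```text
clock: 25.3
eef_pos: [525.2, 66.4, 117.9]
tcp_rot: [-1.295, -1.066, 1.065]
ft_force: [-0.7, -0.8, 1.9]
grip_width: 21.9
```

Emit:
arm_command(
  plan=[0,0.02,0,0,-1,0,0,-0.2,0,-1,0,0,-0.2,0,-1,0,-0.01,-0.2,0,-1,0,-0.01,-0.2,0,-1],
)

```text
clock: 25.8
eef_pos: [531.3, 65.2, 117.4]
tcp_rot: [-1.292, -1.063, 1.067]
ft_force: [-4.9, 0.6, 5.1]
grip_width: 21.7
```

Run:
```python
from h import *
rep()
```

```text
t 25.8 tcp [531.3  65.2 117.4] file-mid vise x -46.0 y -34.6 yaw -0.194 turn -0.004 tilt [-0.    -1.     0.003] F [-4.9  0.6  5.1] M [0.13 0.5  0.  ] w 21.7
 F along vise x -4.9
```

Emit:
arm_command(
  plan=[0,-0.02,-0.2,0,-1,0,-0.02,-0.2,0,-1,0,-0.02,-0.2,0,-1,0,-0.02,-0.2,0,-1],
)

```text
clock: 26.2
eef_pos: [538.5, 63.8, 117.8]
tcp_rot: [-1.291, -1.062, 1.067]
ft_force: [-5.7, 0.5, 3.1]
grip_width: 21.7
```

Run:
```python
from h import *
rep()
```

```text
t 26.2 tcp [538.5  63.8 117.8] file-mid vise x -38.6 y -34.6 yaw -0.194 turn -0.004 tilt [-0.    -1.     0.005] F [-5.7  0.5  3.1] M [ 0.37  0.96 -0.03] w 21.7
 F along vise x -5.7
```

Emit:
arm_command(
  plan=[0,0,-0.2,0,-1,0,-0.02,-0.2,0,-1,0,-0.01,-0.15,0,-1],
)

```text
clock: 26.5
eef_pos: [541.9, 63.0, 117.6]
tcp_rot: [-1.288, -1.059, 1.069]
ft_force: [-9.5, 2.0, 5.2]
grip_width: 21.8
```

Run:
```python
from h import *
rep()
```

```text
t 26.5 tcp [541.9  63.  117.6] file-mid vise x -35.2 y -34.7 yaw -0.194 turn -0.004 tilt [-0.    -1.     0.009] F [-9.5  2.   5.2] M [0.49 1.63 0.03] w 21.8
 F along vise x -9.7
```

Emit:
arm_command(
  plan=[0,-0.03,-0.1,0,-1,0,-0.01,-0.1,0,-1],
)

```text
clock: 26.7
eef_pos: [544.7, 62.5, 118.1]
tcp_rot: [-1.29, -1.061, 1.068]
ft_force: [-2.6, 0.4, 2.2]
grip_width: 22.0
```

Run:
```python
from h import *
rep()
```

```text
t 26.7 tcp [544.7  62.5 118.1] file-mid vise x -32.3 y -34.7 yaw -0.194 turn -0.004 tilt [-0.    -1.     0.007] F [-2.6  0.4  2.2] M [ 0.1   0.35 -0.03] w 22.0
 F along vise x -2.6
```

Emit:
arm_command(
  plan=[0,0,-0.15,0,-1,0,0.02,-0.2,0,-1,0,0.02,-0.2,0,-1],
)

```text
clock: 27.0
eef_pos: [553.8, 60.8, 118.6]
tcp_rot: [-1.295, -1.065, 1.065]
ft_force: [-2.5, 0.3, 1.1]
grip_width: 21.7
```

Run:
```python
from h import *
rep()
```

```text
t 27.0 tcp [553.8  60.8 118.6] file-mid vise x -23.0 y -34.6 yaw -0.194 turn -0.004 tilt [ 0. -1. -0.] F [-2.5  0.3  1.1] M [ 0.12  0.23 -0.  ] w 21.7
 F along vise x -2.5
```

Emit:
arm_command(
  plan=[0,0.03,-0.25,0,-1,0,0.03,-0.25,0,-1,0,0.02,-0.25,0,-1,0,0.01,-0.25,0,-1,0,0,-0.2,0,-1],
)

```text
clock: 27.5
eef_pos: [565.3, 58.5, 117.9]
tcp_rot: [-1.294, -1.065, 1.065]
ft_force: [-2.0, 0.1, 3.1]
grip_width: 21.5
```

Run:
```python
from h import *
rep()
```

```text
t 27.5 tcp [565.3  58.5 117.9] file-mid vise x -11.4 y -34.7 yaw -0.194 turn -0.004 tilt [-0. -1.  0.] F [-2.   0.1  3.1] M [0.18 0.54 0.05] w 21.5
 F along vise x -2.0
```

Emit:
arm_command(
  plan=[0,0.02,-0.25,0,-1,0,0.01,-0.25,0,-1,0,0,-0.25,0,-1,0,0,-0.25,0,-1,0,0,-0.25,0,-1,0,0,-0.25,0,-1,0,0,-0.15,0,-1,0,0,0,0,-1],
)

```text
clock: 28.3
eef_pos: [581.7, 55.3, 117.6]
tcp_rot: [-1.295, -1.065, 1.065]
ft_force: [-3.8, -0.1, 4.2]
grip_width: 21.8
```

Run:
```python
from h import *
rep()
```

```text
t 28.3 tcp [581.7  55.3 117.6] file-mid vise x 5.4 y -34.8 yaw -0.194 turn -0.004 tilt [ 0. -1. -0.] F [-3.8 -0.1  4.2] M [0.27 0.76 0.02] w 21.8
 F along vise x -3.7
```

Emit:
arm_command(
  plan=[0,-0.3,0,0,-1,0,-0.8,0,0,-1,0,-1.5,0,0,-1,0,-1.5,0,0,-1,0,-1.5,2,0,-1,0,-1.5,2,0,-1,0,0,2.5,0,-1,0,0,0,0,-1],
)

```text
clock: 29.1
eef_pos: [515.0, 68.4, 189.2]
tcp_rot: [-1.294, -1.065, 1.066]
ft_force: [-0.2, -0.2, -2.1]
grip_width: 21.9
```

Emit:
arm_command(
  plan=[0,0,0,0,-1,0,0,0,0,-1,0,0,0,0,-1],
)

```text
clock: 29.4
eef_pos: [518.7, 67.7, 188.5]
tcp_rot: [-1.295, -1.066, 1.065]
ft_force: [-0.6, -0.4, -3.3]
grip_width: 21.5
```

Run:
```python
from h import *
rep(np.array([527,-351,189]))
a=optics.camera('side');b=optics.camera('scene')
crop(a,215,150,305,250,6,'pics/side8.png');crop(b,205,160,285,240,7,'pics/scene8.png');cv2.imwrite('pics/w8.png',optics.camera('wrist'))
```

```text
t 29.4 tcp [518.7  67.7 188.5] file-mid vise x -58.8 y -34.5 yaw -0.194 turn -0.004 tilt [ 0.    -1.    -0.001] F [-0.6 -0.4 -3.3] M [ 0.09 -0.1  -0.02] w 21.5
 F along vise x -0.5
 tool shift cm [-40.93  -0.05  -8.88]
```

View pics/scene8.png

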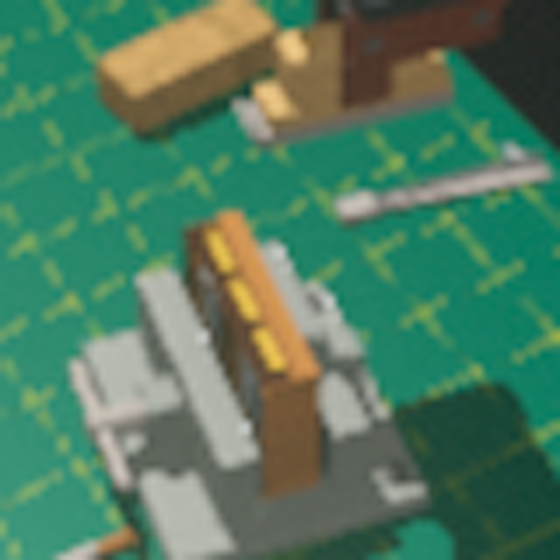

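View pics/side8.png

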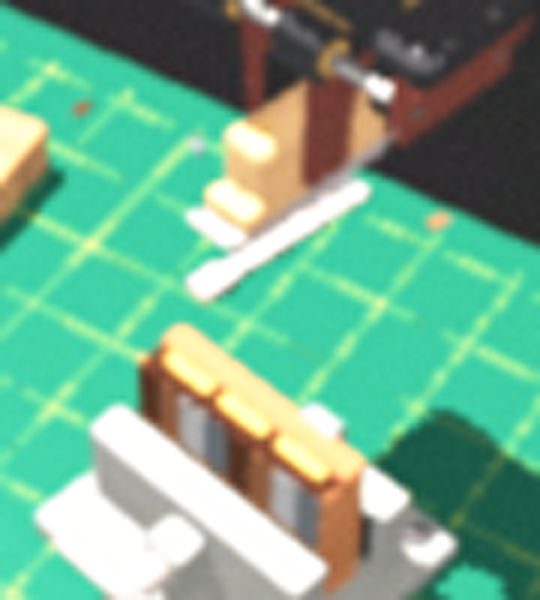

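View pics/w8.png

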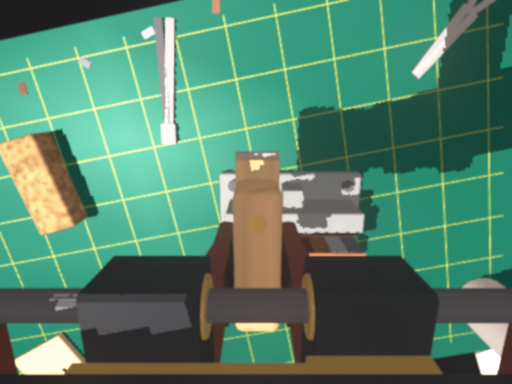

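Emit:
arm_command(
  plan=[-1.8,0,-0.4,0,-1,-3,0,-0.6,0,-1,-4,0,-0.8,0,-1,-4,0,-0.8,0,-1,-4,0,-0.9,0,-1,-4,0,-0.9,0,-1,-4,0,-0.9,0,-1,-4,0,-0.9,0,-1],
)

```text
clock: 30.35
eef_pos: [523.0, -228.6, 188.4]
tcp_rot: [-1.295, -1.065, 1.065]
ft_force: [0.2, -0.2, -2.1]
grip_width: 21.7
```

Emit:
arm_command(
  plan=[-4,0,-0.8,0,-1,-3,0,-0.6,0,-1,-2,0,-0.4,0,-1,0,2,0,0,-1,0,4,0,0,-1,0,4,0,0,-1,0,2,0,0,-1,0,0,0,0,-1],
)

```text
clock: 31.15
eef_pos: [521.0, -316.2, 65.0]
tcp_rot: [-1.287, -1.063, 1.065]
ft_force: [0.5, 0.5, -1.8]
grip_width: 21.7
```

Emit:
arm_command(
  plan=[0,0,0,0,-1,0,0,0,0,-1,0,0,0,0,-1,0,0,0,0,-1],
)

```text
clock: 31.55
eef_pos: [524.1, -319.0, 69.9]
tcp_rot: [-1.297, -1.066, 1.065]
ft_force: [0.3, -0.5, -1.8]
grip_width: 21.6
```

Run:
```python
from h import *
rep()
cv2.imwrite('pics/w9.png',optics.camera('wrist'))
crop(optics.camera('side'),100,110,260,230,5,'pics/side9.png')
```

```text
t 31.55 tcp [ 524.1 -319.    69.9] file-mid vise x 19.5 y -413.2 yaw -0.194 turn -0.004 tilt [-0.001 -1.    -0.002] F [ 0.3 -0.5 -1.8] M [ 0.05 -0.05  0.02] w 21.6
 F along vise x 0.4
```

View pics/w9.png

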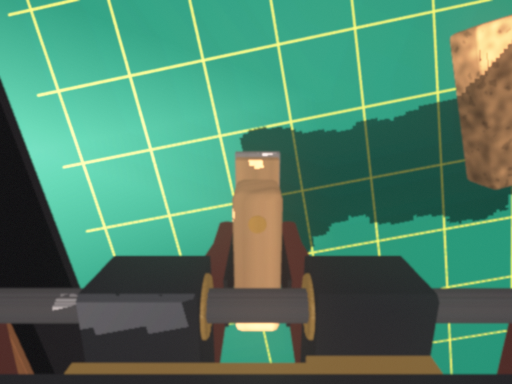

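View pics/side9.png

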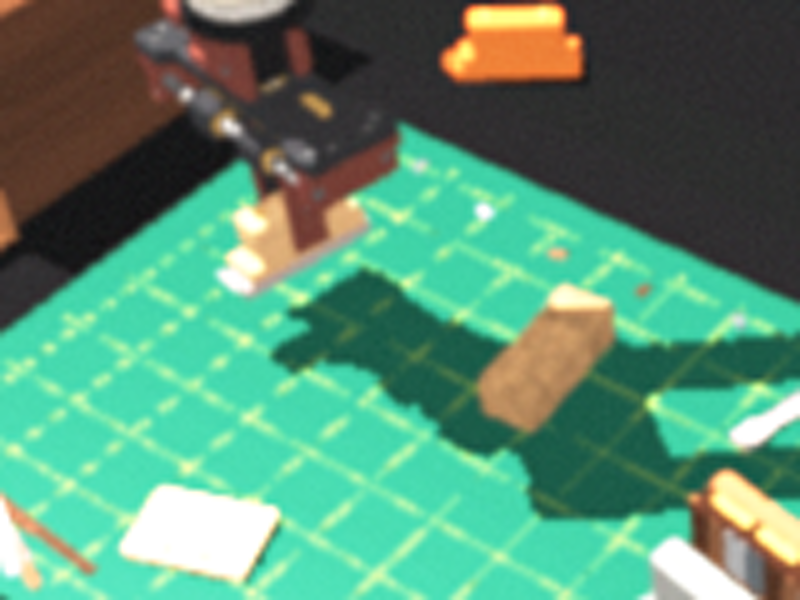

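Emit:
arm_command(
  plan=[0,1,0,0,-1,0,1.5,0,0,-1,0,1,0,0,-1,0,0.7,0,0,-1,0,0.3,0,0,-1,0,0,0,0,-1,0,0,0,0,-1,0,0,0,0,-1],
)

```text
clock: 32.45
eef_pos: [523.7, -318.7, 24.0]
tcp_rot: [-1.296, -1.066, 1.065]
ft_force: [-0.2, 0.5, -1.4]
grip_width: 21.6
```

Emit:
arm_command(
  plan=[0,0.1,0,0,-1,0,0.1,0,0,-1,0,0,0,0,-1],
)

```text
clock: 32.75
eef_pos: [523.3, -318.4, 21.6]
tcp_rot: [-1.295, -1.065, 1.065]
ft_force: [-0.9, 0.1, -1.8]
grip_width: 21.8
```

Emit:
arm_command(
  plan=[0,0.05,0,0,-1,0,0.05,0,0,-1,0,0,0,0,-1],
)

```text
clock: 33.05
eef_pos: [523.3, -318.5, 21.1]
tcp_rot: [-1.295, -1.065, 1.065]
ft_force: [-1.9, 1.7, 3.6]
grip_width: 21.4
```

Firmly on the mat. Open the fingers.

Emit:
arm_command(
  plan=[0,0,0,0,-0.3,0,0,0,0,0,0,0,0,0,0.3,0,0,0,0,0.6,0,0,0,0,0.8,0,0,0,0,0.8,0,0,0,0,0.8,0,0,0,0,0.8],
)

```text
clock: 33.85
eef_pos: [523.3, -318.4, 20.5]
tcp_rot: [-1.295, -1.065, 1.065]
ft_force: [-1.1, -0.0, -0.6]
grip_width: 78.7
```

Emit:
arm_command(
  plan=[0,-1,0,0,0.8,0,-3,0,0,0.8,0,-4,0,0,0.8,0,-4,0,0,0.8,0,-4,0,0,0.8,0,0,0,0,0.8,0,0,0,0,0.8],
)

```text
clock: 34.55
eef_pos: [523.9, -318.9, 182.3]
tcp_rot: [-1.298, -1.066, 1.065]
ft_force: [-0.3, -0.2, -0.4]
grip_width: 78.7
```

Run:
```python
from h import *
rep()
cv2.imwrite('pics/w10.png',optics.camera('wrist'))
crop(optics.camera('side'),100,110,310,270,3.8,'pics/side10.png')
cv2.imwrite('pics/scene10.png',optics.camera('scene'))
```

```text
t 34.55 tcp [ 523.9 -318.9  182.3] file-mid vise x 19.3 y -413.1 yaw -0.194 turn -0.004 tilt [-0.001 -1.    -0.003] F [-0.3 -0.2 -0.4] M [ 0.12 -0.07 -0.01] w 78.7
 F along vise x -0.2
```

View pics/w10.png

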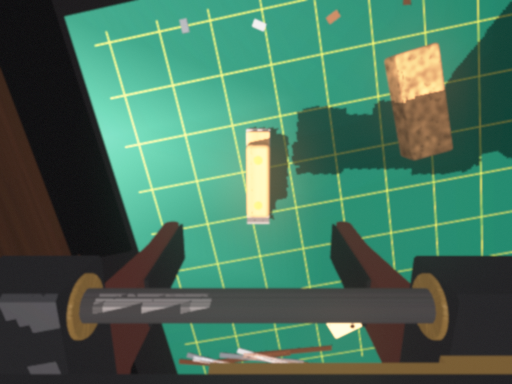

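View pics/side10.png

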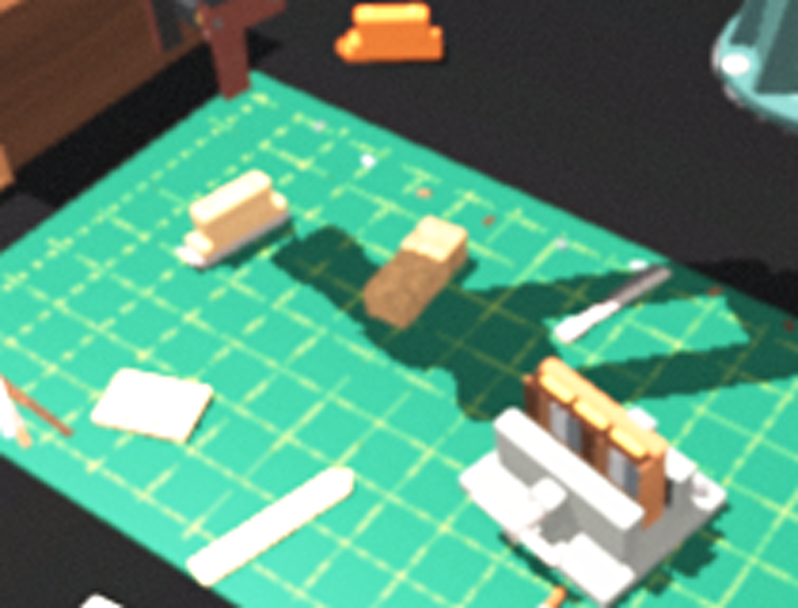

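View pics/scene10.png

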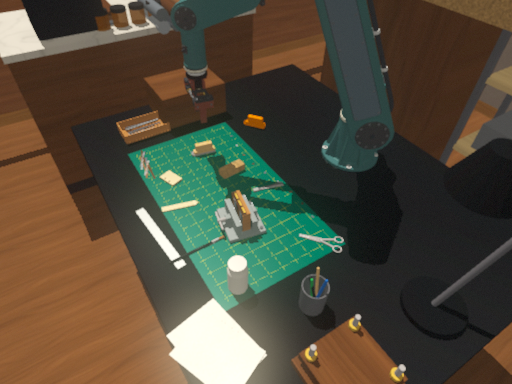

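The file lies flat on the mat (wrist picture, around (258,178)). The tongues are flat, the bystanders are where they were, and the gripper is clear. I'm handing the job in.

Run:
```python
from plant import arm
print(arm.job_done())
```

```text
the job is handed in; nothing more can be done
None
```

I filed all three tongues flat, one forward stroke each in the order middle, left, right. I then set the file down on the mat at about (527, -319) mm, let go, and handed the job in at about 35 s. No verdict was reported.

- **Strokes:** I felt the board edge at about z = 101 mm and lifted the file clear before each return. Each stroke started with the file's middle about 52 mm short of the centre line and ended about 5 mm past it.
- **Pressure:** I set about 5 to 8 N of downward force at the starts and ends of the strokes.
    - **Stroke 1:** just before the tongue gave way, the total force including drag briefly reached about 16.6 N, with about 11 N of it downward. That is over the light pressure asked for but under the 20 N limit.
    - **Strokes 2 and 3:** I eased off, and the highest total read was about 12 N. In stroke 2 the file lost contact for a moment right after the tongue folded, so I pressed down again and finished the stroke.
- **Last pictures:** All three tongues look flat in their rebates, the file lies level and clear of the vise, and the bystanders in view look unmoved. I judged the tongues from pictures only, as no joint readings were available. The force readings were taken between moves, so brief peaks may have been missed.

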